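# Hang the vial basket to drain and hold the sprung bath lid just below its balance point

## Task

The vials have just been rinsed: hang their wire basket by its loop handle on the hook of the drip stand and let go of it. Then raise the rinse bath's sprung lid a little past its balance point without letting it spring all the way open, ease it back and finish while still holding it still just below that point (5 to 10 degrees short of it), so that it drips back into the bath. Leave the other things on the bench where they stand.

Things in the scene. Friction and masses are not known exactly. Their poses are not given: they have to be found in the camera images.
- basket: Loose steel wire basket of vials, 0.25 kg, 100 mm (x) by 90 mm (y), walls 54 mm high, on the bench to one side of the bath. Origin at the centre of its underside, z up. A rigid loop handle of 8 mm round bar stands over the middle in the y-z plane: legs rise from the side walls (y = -43, +43 mm) to a level top bar, 70 mm long, along y, 130 mm above the underside. A black grip block stands on the bar.
- basket_bar (a point): Centre of the basket's level top bar (8 mm round, along y), 130 mm above the basket's underside; axes as the basket's.
- basket_grip (a point): Centre of the black upright grip block on the middle of the basket's top bar: 18 mm (x) by 14 mm (y) by 52 mm tall, centre 28 mm above the bar's axis, 158 mm above the underside; axes as the basket's. Pinched from above across its 14 mm, the fingers keep clear of the hook's tip.
- stand: Fixed drip stand on the other side of the bath: base plate 170 by 120 mm, 12 mm thick; a 14 mm post 95 mm along its +x from the hook's valley, with a clamp block on top (up to 235 mm high); a hook of 10 mm round bar that leaves the post towards the stand's -x, slopes down to a valley and turns up at its tip. Origin on the bench straight below the valley, z up.
- hook_seat (a point): Where the axis of the hung basket's top bar lies in the hook's valley, 209 mm above the bench; axes as the stand's. The upturned tip is at x = -26 mm, its very top 18 mm above this point; on the +x side the hook bar slopes up 22 mm over 90 mm. The tip must enter the loop from the -x side below the top bar; the bar, across the hook (along y, either way round), is then lowered.
- bath: Fixed rinse bath, 240 mm (x) by 200 mm (y), rim 120 mm high, steel and white, with a sprung steel lid. Origin at the centre of its underside, z up; its front faces its -x. The lid's hinge runs along y at x = +120 mm, 124 mm above the bench. On the -y side a thin quadrant bar of 85 mm radius about the hinge carries a small brass pin at the lid's balance angle.
- lid (a joint): Opening angle of the lid in rad: 0 shut (level), 1.5 fully open (stop); the front edge rises. A spring works over centre: balance point at 1.00 rad (57 degrees). Below it the lid is driven shut (0.55 N m when shut, 3 N at the handle, fading to nothing at the balance point; 0.13 N m at 0.87), above it open (0.4 N m at 1.35). Let go, it stays only shut or fully open.
- lid_handle (a point): Centre of the lid's bar handle near its front edge: 12 mm round bar, 110 mm long along y on two posts, axis 45 mm above the lid plate's mid-plane (36 mm gap) and 200 mm along the lid from the hinge. Turns with the lid: x towards the hinge, z out of the lid's top. The bar can be pinched from above across its 12 mm and turns between the fingers as the lid swings.
- lid_hinge (a point): Middle of the lid's hinge axis, along the bath's y; turns with the lid. At lid angle a the handle bar's axis is (-200 cos a + 45 sin a) mm along the bath's x and (200 sin a + 45 cos a) mm up from here.
- beaker: Clear glass beaker, 72 mm across, 100 mm tall, on the bench; origin at its underside's centre. Leave alone.
- washbottle: White plastic bottle, 66 mm across, 170 mm tall, on the bench; origin at its underside's centre. Leave alone.
- jar: Small capped brown glass jar, 52 mm across, 60 mm tall, in front of the bath; origin at its underside's centre. Leave alone.
- spatula: Spatula, 160 mm long, lying on the bench in front of the bath. Leave alone.
- pot: Small open steel pot, 100 mm across, 80 mm tall, beyond the bath; origin at its underside's centre. Leave alone.
- weight: Brass cylinder weight, 40 mm across, 40 mm tall, beyond the bath; origin at its underside's centre. Leave alone.
Mind the look-alikes: they are no part of the job. Of the things shaped like the stand, the grey one is meant.

How it is judged:
On the way, in this order (a step that is already met when the one before it is completed fails the run):
1. the basket hangs by its handle on the hook, at rest and let go, with the lid still shut (x of basket_bar in the frame of hook_seat between -0.022 and 0.05 m and y of basket_bar in the frame of hook_seat between -0.028 and 0.028 m and z of basket_bar in the frame of hook_seat between -0.012 and 0.025 m and angle between basket's own z axis and vertical below 0.35 rad and contact force between basket and stand above 0.8 N and contact force between the fingers and basket below 0.05 N and linear speed of basket below 0.06 m/s and value of joint lid below 0.1 rad), for 0.3 s.
2. the lid is raised past its balance point (beyond 1.02 rad) (value of joint lid above 1.02 rad), for 0.05 s.
At the end, for the whole second after the job is handed in: The fingers hold the lid still (under 0.08 rad/s, over 0.2 N) between 0.78 and 0.97 rad, just below its balance point at 1.00; the basket hangs at rest in the hook, upright within 0.35 rad, its bar within 28 mm sideways and -22 to +50 mm along the hook from the valley, not touched by the fingers (value of joint lid between 0.78 and 0.97 rad and velocity of joint lid between -0.08 and 0.08 rad/s and contact force between the fingers and lid above 0.2 N and x of basket_bar in the frame of hook_seat between -0.022 and 0.05 m and y of basket_bar in the frame of hook_seat between -0.028 and 0.028 m and z of basket_bar in the frame of hook_seat between -0.012 and 0.025 m and angle between basket's own z axis and vertical below 0.35 rad and contact force between basket and stand above 0.8 N and contact force between the fingers and basket below 0.05 N and linear speed of basket below 0.06 m/s); the arm keeps its last pose, push and grip.
It fails at once if the lid springs all the way open (beyond 1.42 rad) (value of joint lid above 1.42 rad).
It fails at once if another thing on the bench is moved by more than 30 mm (distance of any of beaker, washbottle, jar, spatula, pot, weight from where it was at the start of the episode above 0.03 m).
It also fails if it takes over 67 s, if anything falls off the work surface, if the arm or the gripper's body presses on something with over 40 N, if the wrist force passes 120 N, or if a joint passes its speed limit or range.

## Robot

A 7-joint arm with a two-finger parallel gripper is mounted at the origin on the work surface. World frame = base frame: x ahead of the robot, y to its left, z up, the work surface at z = 0. Lengths are in m, angles in rad, forces in N, time in s.
With the tool pointing down it reaches from about 0.425 to 0.825 m from the base axis. Payload 3.6 kg.
Tool frame: the origin (TCP) lies where the fingers leave the gripper's body, on its centre line; the fingertips stand 73 mm ahead of it and the grasp point (between the pads) lies 54 mm ahead of it; x points along the fingers, y is the direction in which the jaws open and shut, and the axes are right-handed (so a half turn about x gives the same grasp; the last joint's range is limited). The gripper opens to 85 mm and grips with 20 to 120 N. Pads are 22 mm wide; open, the fingers measure 114 mm over their backs; the gripper's body (76 mm by 85 mm) begins 54 mm behind the grasp point. The pads swing forward as they close: fully open they stand 13 mm farther back than shut.
Start: joints at [-1.276, 0.615, -0.013, 1.423, 0.008, 1.103, -0.04], TCP at [0.206, 0.617, 0.304] pointing down, gripper open.
Joint ranges: [-3.12, 3.12], [-0.3, 2.06], [-1.34, 1.32], [0.26, 2.42], [-1.36, 4.5], [0.01, 1.98], [-2.84, 2.84]. Speed limits (rad/s): [2.79, 2.79, 3.14, 3.14, 3.14, 3.14, 3.14].

## Interface

Orientations are given as a unit quaternion [x, y, z, w].
In Python, from station import arm, snapshot, camera_info, ticket gives the robot as it stands. Calls block until the motion is done:
- arm.movep(position, orientation): joint-space move of the TCP to a pose.
- arm.line_to(position, velocity=0.15, ori=None): straight line of the TCP; ori=None keeps the orientation; velocity is the mean speed in m/s.
- arm.move_j(angles): joint-space move.
- arm.move_gripper(opening, effort=None): opening from 0.0 (shut) to 1.0 (fully open); effort is the grip in N (None keeps the last); returns when the fingers have stopped.
- arm.pause(seconds).
- arm.ik(position, orientation): joint angles nearest the present ones, or None.
- snapshot(name): name is "side" or "top"; returns the picture (420x560x3 uint8, blue, green, red); there is no depth.
- camera_info(name): a dict with "fx", "fy", "cx", "cy" (pixels), "R" (3x3) and "t" (3): a world point X has camera coordinates R X + t. Camera axes: x right, y down, z forward; pixel columns grow to the right and rows downward; lengths in m; the calibration is good to about 2 mm. A picture is of the moment at which its call begins. camera_info takes no time and is no camera call.
A pose or a line that the arm cannot do raises arm.MotionError and nothing moves.
- ticket.finish_job(): hands the job in, once; it reports no verdict.
Readings, each from a call of its own:
- arm.read_time(): time.
- arm.read_joint_positions(): joint angles.
- arm.read_dq(): joint speeds.
- arm.read_effort(): joint torques, N m.
- arm.read_tool_pos(): TCP position.
- arm.read_eef_rot(): TCP orientation.
- arm.read_ft_force(): force on the tool from outside, world axes, zero at the start.
- arm.read_wrist_torque(): the same for the moment, N m.
- arm.read_opening(): opening from 0.0 (shut) to 1.0 (fully open).
Only numpy, scipy, OpenCV 4.12 (cv2) and the standard library are available. Lean on these libraries where they do the work, as an engineer would, in place of code of your own. Each camera call takes 0.05 s, during which the arm holds its last target.

## Working session

There is one attempt and no reset: what is moved stays moved. The work goes in short steps, each a Python script; the robot and the scene stay as the last script left them, time stands still between calls to the robot, and variables do not carry over. Pictures are saved under pics/ and viewed, and the job is handed in when it is done.

```bash
ls; mkdir -p pics
python3 - <<'E'
from station import arm, snapshot, camera_info, ticket
import cv2
for n in("side","top"):
    cv2.imwrite(f"pics/{n}0.png",snapshot(n)); c=camera_info(n); print(n,c)
print(arm.read_time(),arm.read_tool_pos(),arm.read_eef_rot(),arm.read_opening())
E
```

```text
pics
side {'fx': 516.367676579494, 'fy': 516.367676579494, 'cx': 282.8785625444768, 'cy': 207.46201688342666, 'R': array([[ 0.94901593, -0.31500974, -0.01173194],
       [-0.2029301 , -0.58203193, -0.78743775],
       [ 0.24122219,  0.74967173, -0.61628253]]), 't': array([-0.45742976,  0.26576509,  1.24525525])}
top {'fx': 405.08479685515994, 'fy': 405.08479685515994, 'cx': 281.909728966994, 'cy': 210.28451330632342, 'R': array([[-0.00761143, -0.99992395,  0.00970378],
       [-0.98088643,  0.00557898, -0.19450115],
       [ 0.19443222, -0.01099874, -0.98085429]]), 't': array([0.03744654, 0.51749087, 1.34823645])}
0.1 [0.20539427 0.61613309 0.30282909] [ 0.11240751  0.69809226 -0.11408392  0.69786575] 1.001489903607654
```

View pics/side0.png

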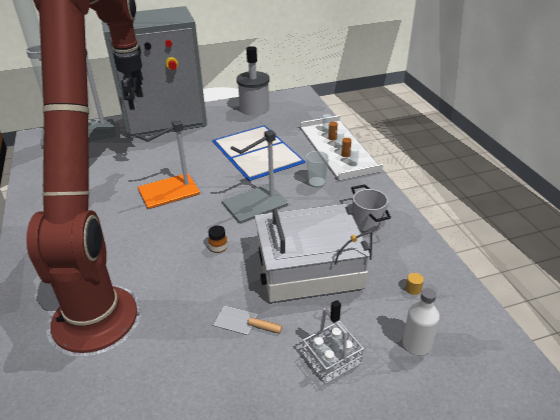

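View pics/top0.png

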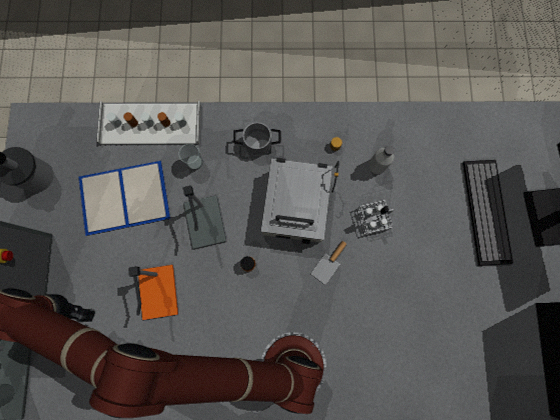

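The side view shows the bath at about (312,250), the basket with its black grip at (335,311), and the grey stand with its post near (270,150). There's also an orange look-alike stand at (170,185). I'll zoom in on these.

Run:
```python
import cv2
s=cv2.imread("pics/side0.png");t=cv2.imread("pics/top0.png")
def z(im,x,y,w,h,k,o):
    c=cv2.resize(im[y:y+h,x:x+w],None,fx=k,fy=k,interpolation=cv2.INTER_CUBIC)
    for i in range(0,w,10):
        if (x+i)%20==0: cv2.putText(c,str(x+i),(i*k,8),0,.3,(0,0,255),1); cv2.line(c,(i*k,10),(i*k,14),(0,0,255))
    for j in range(0,h,1):
        if (y+j)%20==0: cv2.putText(c,str(y+j),(0,j*k+3),0,.3,(0,0,255),1)
    cv2.imwrite(o,c)
z(s,220,120,160,120,5,"pics/z1.png")
z(s,290,290,120,100,6,"pics/z2.png")
z(t,150,140,160,120,5,"pics/z3.png")
z(t,320,140,100,100,6,"pics/z4.png")
z(s,240,190,150,120,5,"pics/z5.png")
z(t,250,140,100,120,5,"pics/z6.png")
```

```text
(no output)
```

View pics/z1.png

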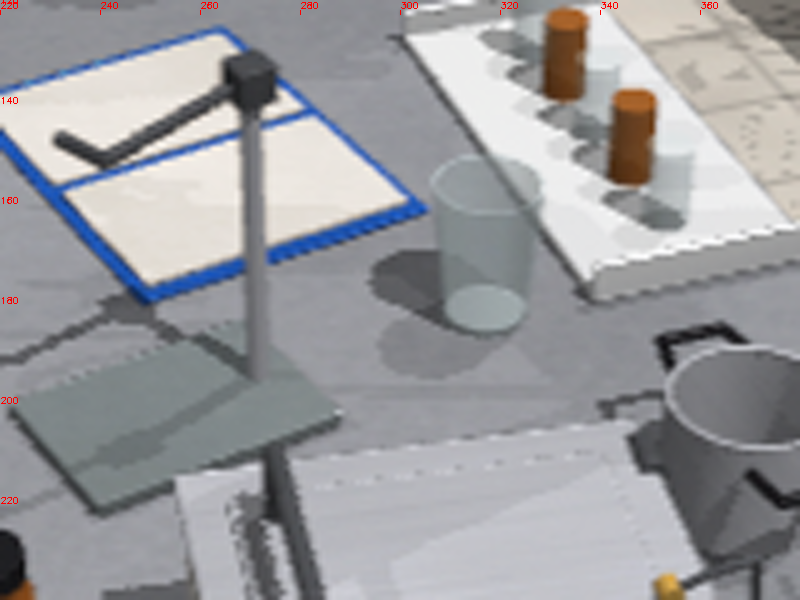

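View pics/z2.png

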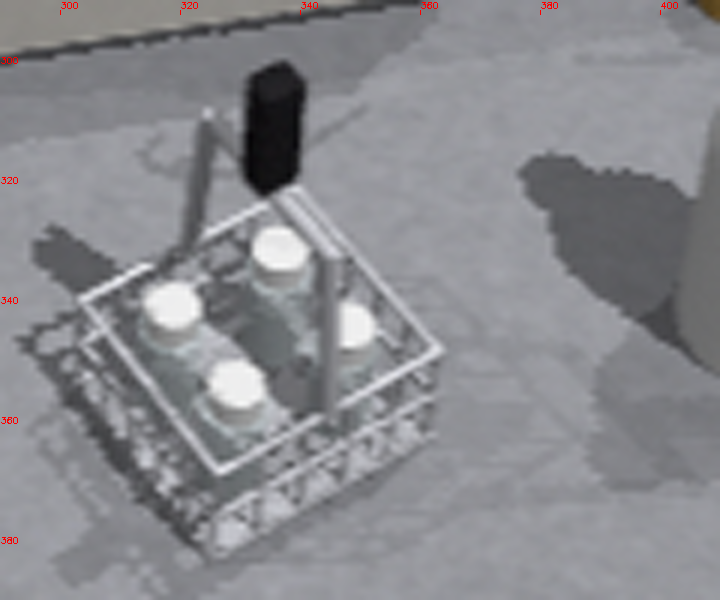

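View pics/z3.png

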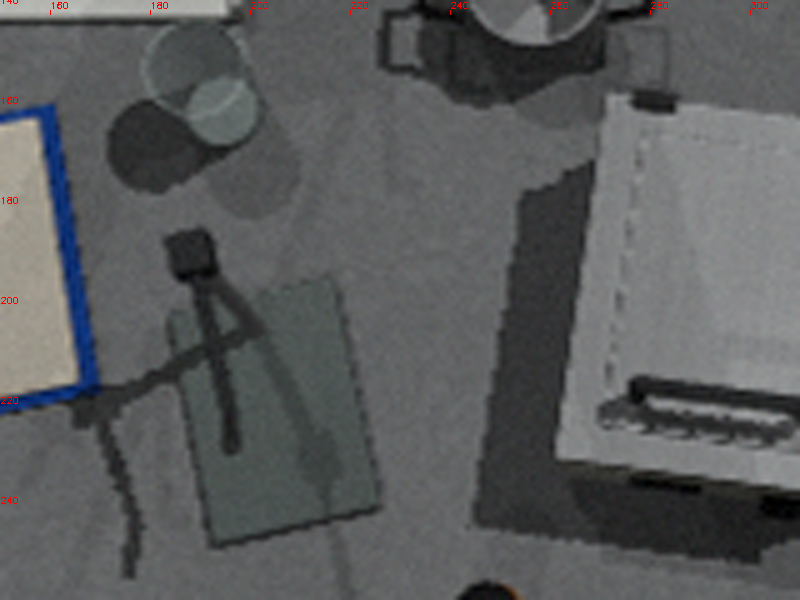

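View pics/z4.png

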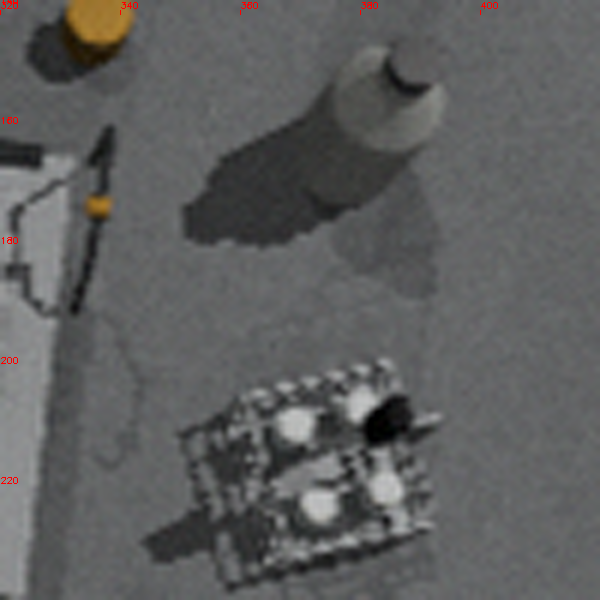

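View pics/z5.png

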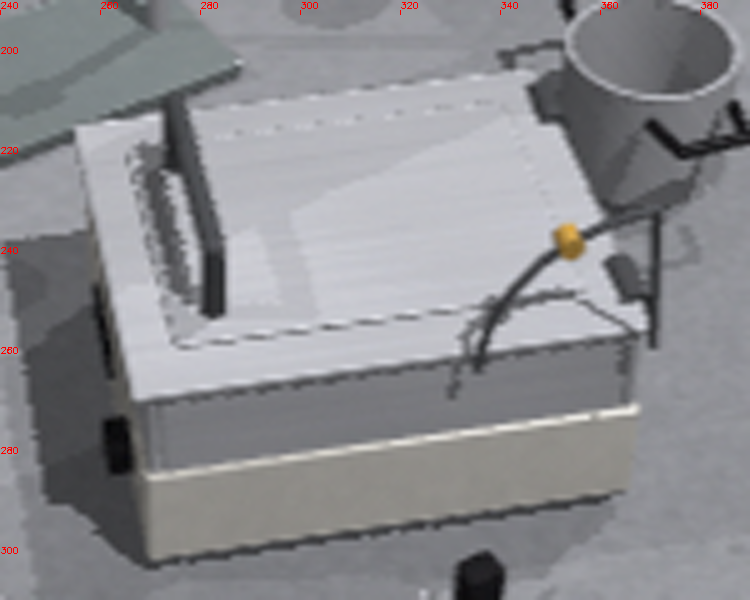

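View pics/z6.png

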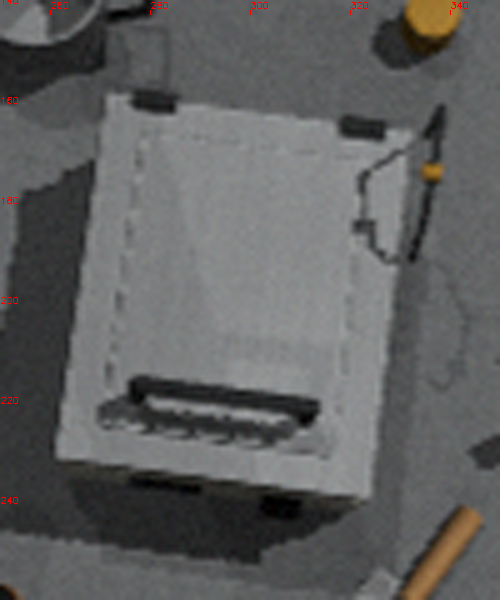

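```bash
cat > h.py <<'E'
import numpy as np, cv2
from station import arm, snapshot, camera_info, ticket
from scipy.spatial.transform import Rotation as Ro
C={n:camera_info(n) for n in("side","top")}
def ray(n,p):
    c=C[n];R=c["R"];d=R.T@np.array([(p[0]-c["cx"])/c["fx"],(p[1]-c["cy"])/c["fy"],1.]);return -R.T@c["t"],d
def pl(n,p,z):
    o,d=ray(n,p);return o+d*(z-o[2])/d[2]
def tri(ps,pt):
    o1,d1=ray("side",ps);o2,d2=ray("top",pt)
    a,b=np.linalg.lstsq(np.c_[d1,-d2],o2-o1,rcond=None)[0]
    A=o1+a*d1;B=o2+b*d2;return (A+B)/2,np.linalg.norm(A-B)
def proj(n,X):
    c=C[n];q=c["R"]@np.array(X)+c["t"];return np.array([c["fx"]*q[0]/q[2]+c["cx"],c["fy"]*q[1]/q[2]+c["cy"]])
E
python3 - <<'E'
from h import *
np.set_printoptions(precision=4,suppress=True)
def m(n,x,y,w,h,th):
    im=cv2.imread(f"pics/{n}0.png")[y:y+h,x:x+w]
    k=(im.max(2)<th).astype(np.uint8); N,l,s,c=cv2.connectedComponentsWithStats(k); i=1+np.argmax(s[1:,4]); print(n,s[i],c[i]+[x,y]); return c[i]+[x,y]
a=m("side",325,295,20,30,45); b=m("top",375,200,20,20,30)
print("grip",tri(a,b), pl("side",a,.158),pl("top",b,.17))
print("bar ends side",pl("side",(324,310),.130),pl("side",(344.5,332),.130))
for p in[(303.5,339.5),(338,321),(362.5,348),(326.5,368)]:print("rim side",pl("side",p,.054))
for p in[(350.5,212.5),(384,200.5),(391,228),(358.5,238)]:print("rim top",pl("top",p,.054))
print("stand base top",[pl("top",p,.012) for p in[(183.5,202.5),(217,195),(226,241.5),(192.5,249.5)]])
print("stand base side",[pl("side",p,.012) for p in[(222,201.5),(241,222.5),(288,203)]])
print("tip",tri((231.5,147.5),(196.3,229)),"post block",tri((270,135.5),(188,190)))
print("valley side",pl("side",(241,152),.2),"at z .2")
print("bath rim corners top",[pl("top",p,.12) for p in[(271,159),(331,166),(323,240),(262,232)]])
print("bath rim side",[pl("side",p,.12) for p in[(256,215),(269,270),(367,256)]])
print("handle ends",tri((275,210),(276.5,217)),tri((283,241),(312.5,221)))
E
```

```text
side [  6   6  10  21 165] [335.1091 310.9879]
top [ 5  6  8  8 38] [383.8421 209.9474]
grip (array([ 0.4977, -0.291 ,  0.1562]), np.float64(0.003275454013441128)) [ 0.4987 -0.2924  0.158 ] [ 0.4933 -0.2869  0.17  ]
bar ends side [ 0.4884 -0.2606  0.13  ] [ 0.506  -0.3274  0.13  ]
rim side [ 0.4425 -0.2633  0.054 ]
rim side [ 0.5333 -0.2407  0.054 ]
rim side [ 0.5539 -0.3249  0.054 ]
rim side [ 0.4625 -0.3461  0.054 ]
rim top [ 0.5079 -0.2023  0.054 ]
rim top [ 0.5497 -0.3205  0.054 ]
rim top [ 0.4531 -0.3391  0.054 ]
rim top [ 0.4194 -0.226   0.054 ]
stand base top [array([0.5556, 0.3833, 0.012 ]), array([0.5824, 0.265 , 0.012 ]), array([0.4154, 0.2297, 0.012 ]), array([0.3882, 0.3454, 0.012 ])]
stand base side [array([0.3962, 0.3337, 0.012 ]), array([0.4257, 0.2168, 0.012 ]), array([0.5848, 0.2598, 0.012 ])]
tip (array([0.4299, 0.2922, 0.2214]), np.float64(0.003283703468876782)) post block (array([0.5507, 0.3217, 0.2198]), np.float64(0.0035449233994755435))
valley side [0.458  0.2945 0.2   ] at z .2
bath rim corners top [array([0.68  , 0.0701, 0.12  ]), array([ 0.6545, -0.1311,  0.12  ]), array([ 0.4052, -0.0974,  0.12  ]), array([0.4326, 0.0999, 0.12  ])]
bath rim side [array([0.444 , 0.1054, 0.12  ]), array([ 0.4164, -0.1   ,  0.12  ]), array([ 0.651 , -0.1313,  0.12  ])]
handle ends (array([0.4768, 0.052 , 0.167 ]), np.float64(0.007188516398058834)) (array([ 0.4622, -0.0613,  0.1633]), np.float64(0.003565297352657644))
```

```bash
cat >> h.py <<'E'
def down(deg,flip=False):
    a=np.radians(deg);x=np.array([0,0,-1.]);y=np.array([-np.sin(a),np.cos(a),0])*(-1 if flip else 1)
    return Ro.from_matrix(np.c_[x,y,np.cross(x,y)]).as_quat()
BX=np.array([.4978,-.292]); YB=14.0
SX=np.array([.457,.2975]); YS=13.7
E
python3 - <<'E'
from h import *
np.set_printoptions(precision=3,suppress=True)
R=Ro.from_quat(arm.read_eef_rot()).as_matrix();print(R)
print("orange block",pl("side",(177,126),.23),"tip",pl("side",(158,141),.22))
u=np.array([np.cos(np.radians(YS)),np.sin(np.radians(YS))])
for f in(False,True):
    q=down(14,f)
    for p in[(*BX,.218),(*BX,.42),(.52,0,.42),(*(SX-.085*u),.42),(*(SX-.085*u),.33),(*SX,.33),(*SX,.29)]: print(f,p,arm.ik(list(p),list(q)))
E
```

```text
[[-0.001  0.316  0.949]
 [-0.002  0.949 -0.316]
 [-1.    -0.002  0.   ]]
orange block [0.307 0.449 0.23 ] tip [0.243 0.399 0.22 ]
False (np.float64(0.4978), np.float64(-0.292), 0.218) [ 0.334  0.609  0.251  1.749 -0.198  0.809  2.494]
False (np.float64(0.4978), np.float64(-0.292), 0.42) [-0.013  0.514  0.858  1.466 -0.392  1.341  2.685]
False (0.52, 0, 0.42) [-0.237  0.318  0.273  1.609 -0.09   1.227  1.869]
False (np.float64(0.3744183248002001), np.float64(0.2773687575844224), 0.42) [-0.641  0.221 -0.056  1.733  0.013  1.188  1.115]
False (np.float64(0.3744183248002001), np.float64(0.2773687575844224), 0.33) [-0.616  0.303 -0.091  1.892  0.033  0.948  1.093]
False (np.float64(0.457), np.float64(0.2975), 0.33) [-0.543  0.427 -0.109  1.69   0.053  1.027  1.145]
False (np.float64(0.457), np.float64(0.2975), 0.29) [-0.537  0.469 -0.12   1.747  0.068  0.93   1.131]
True (np.float64(0.4978), np.float64(-0.292), 0.218) [-0.044  0.779  0.942  1.76  -0.742  1.    -0.136]
True (np.float64(0.4978), np.float64(-0.292), 0.42) [-0.075  0.557  0.998  1.468 -0.47   1.372 -0.381]
True (0.52, 0, 0.42) [-0.604  0.397  0.84   1.619 -0.306  1.264 -1.036]
True (np.float64(0.3744183248002001), np.float64(0.2773687575844224), 0.42) [-1.231  0.263  0.718  1.748 -0.185  1.199 -1.789]
True (np.float64(0.3744183248002001), np.float64(0.2773687575844224), 0.33) [-1.202  0.361  0.712  1.908 -0.283  0.974 -1.687]
True (np.float64(0.457), np.float64(0.2975), 0.33) [-1.063  0.495  0.691  1.706 -0.353  1.068 -1.585]
True (np.float64(0.457), np.float64(0.2975), 0.29) [-1.046  0.538  0.67   1.763 -0.393  0.979 -1.548]
```

Run:
```python
from h import *
np.set_printoptions(precision=3,suppress=True)
q=list(down(YB))
arm.line_to([.26,.55,.42],.25)
arm.movep([.50,0,.42],q)
arm.movep([*BX,.30],q)
arm.move_gripper(0.6,60)
print(arm.read_joint_positions(),arm.read_tool_pos(),arm.read_time(),arm.read_opening(),arm.read_ft_force())
for n in("side","top"): cv2.imwrite(f"pics/{n}1.png",cv2.resize(snapshot(n)[180:400,250:470] if n=="side" else snapshot(n)[130:290,270:470],None,fx=2.5,fy=2.5))
```

```text
[ 0.244  0.526  0.391  1.656 -0.229  1.004  2.527] [ 0.498 -0.292  0.3  ] 4.6083 0.599156964348322 [ 0.619 -0.574 -0.298]
```

View pics/side1.png

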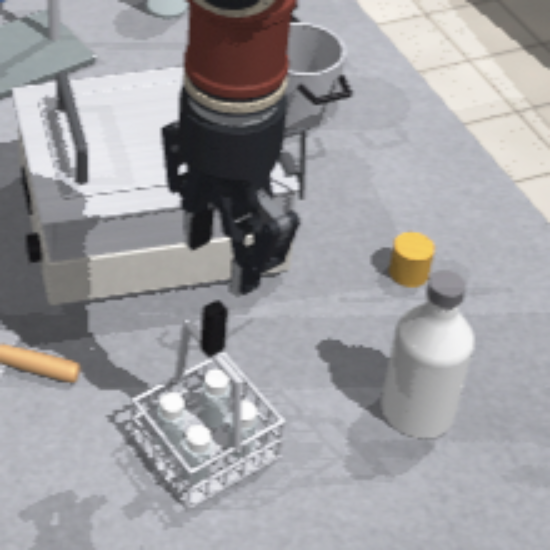

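View pics/top1.png

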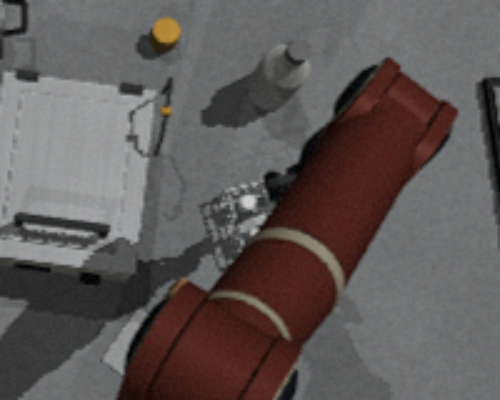

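Run:
```python
from h import *
np.set_printoptions(precision=3,suppress=True)
for z in(.227,.24,.186): print(proj("side",(.498,-.292,z)))
arm.line_to([*BX,.245],.1)
cv2.imwrite("pics/side2.png",cv2.resize(snapshot("side")[230:390,250:450],None,fx=4,fy=3.75))
print(arm.read_ft_force())
```

```text
[336.486 287.443]
[336.837 282.791]
[335.414 301.641]
[ 0.67   0.695 -0.043]
```

View pics/side2.png

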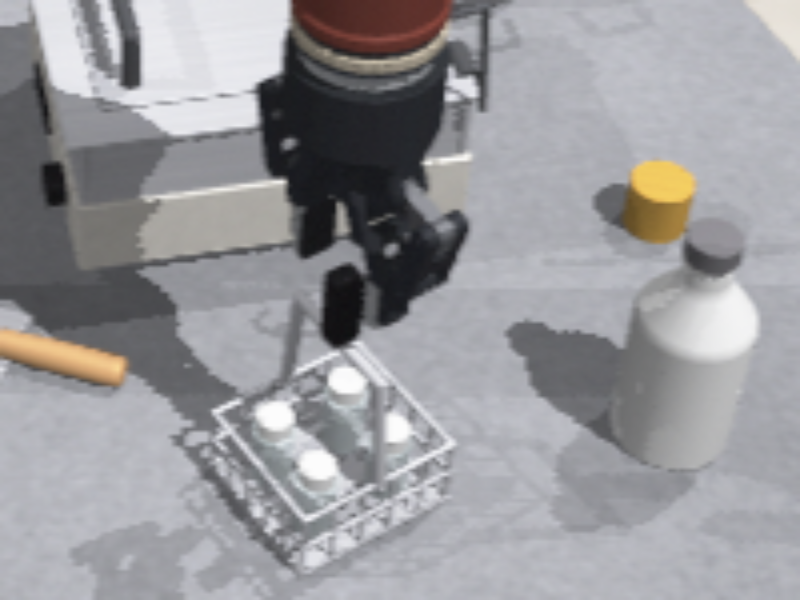

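Run:
```python
from h import *
np.set_printoptions(precision=3,suppress=True)
arm.line_to([*BX,.219],.08)
print(arm.read_ft_force())
arm.move_gripper(0.0,60)
print(arm.read_opening(),arm.read_ft_force())
arm.line_to([*BX,.27],.1)
print(arm.read_opening(),arm.read_ft_force())
cv2.imwrite("pics/side3.png",cv2.resize(snapshot("side")[230:390,250:450],None,fx=4,fy=3.75))
```

```text
[-0.368 -0.647  0.242]
0.15631816838363966 [-0.645  1.527  1.947]
0.1545931448966441 [-0.463  0.703 -1.957]
```

View pics/side3.png

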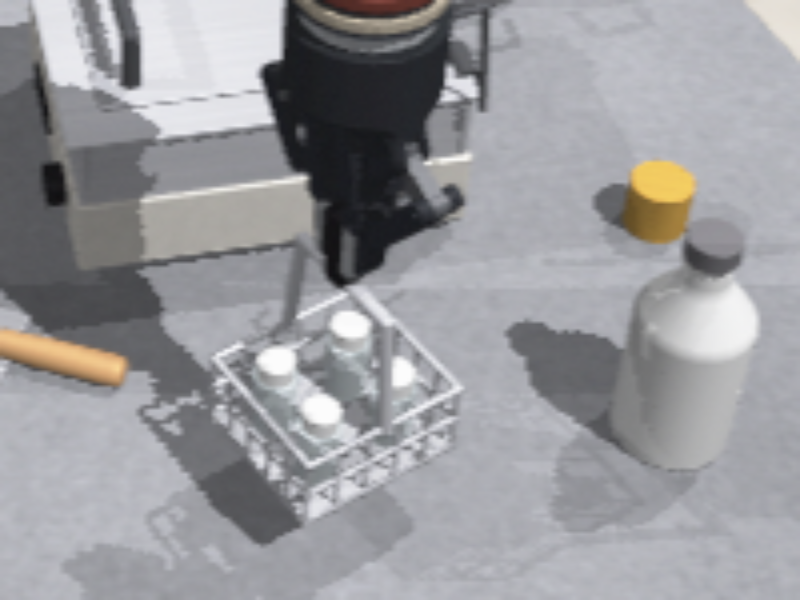

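Run:
```python
from h import *
np.set_printoptions(precision=3,suppress=True)
a=pl("side",(325,293.2),.181);b=pl("side",(346.2,313.5),.181);print(a,b,(a+b)/2,np.degrees(np.arctan2(a[0]-b[0],a[1]-b[1])))
u=np.array([np.cos(np.radians(YS)),np.sin(np.radians(YS))])
q=list(down(YS)); P=SX-.09*u
arm.line_to([*BX,.435],.2)
arm.line_to([.47,-.15,.435],.25)
arm.line_to([.44,.10,.435],.25)
arm.line_to([*P,.435],.2,ori=q)
arm.line_to([*P,.34],.15)
print(arm.read_joint_positions(),arm.read_tool_pos(),arm.read_time(),arm.read_opening(),arm.read_ft_force())
cv2.imwrite("pics/side4.png",cv2.resize(snapshot("side")[90:270,170:370],None,fx=4,fy=3.33))
cv2.imwrite("pics/top4.png",cv2.resize(snapshot("top")[140:290,110:310],None,fx=4,fy=4))
```

```text
[ 0.489 -0.26   0.181] [ 0.508 -0.323  0.181] [ 0.498 -0.292  0.181] -16.998240261381756
[-0.764  0.283  0.099  1.889 -0.033  0.969  1.159] [0.37  0.276 0.341] 11.8083 0.15604122405371812 [-0.06   0.161 -2.674]
```

View pics/side4.png

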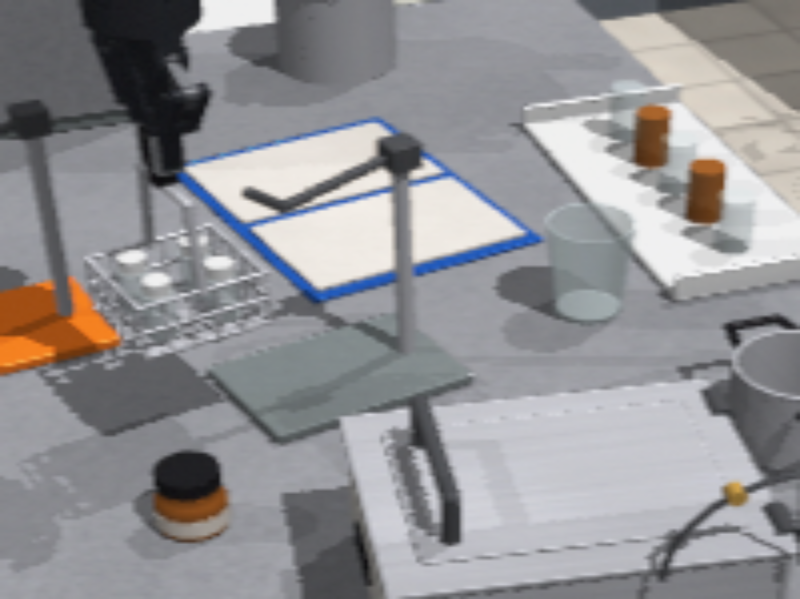

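View pics/top4.png

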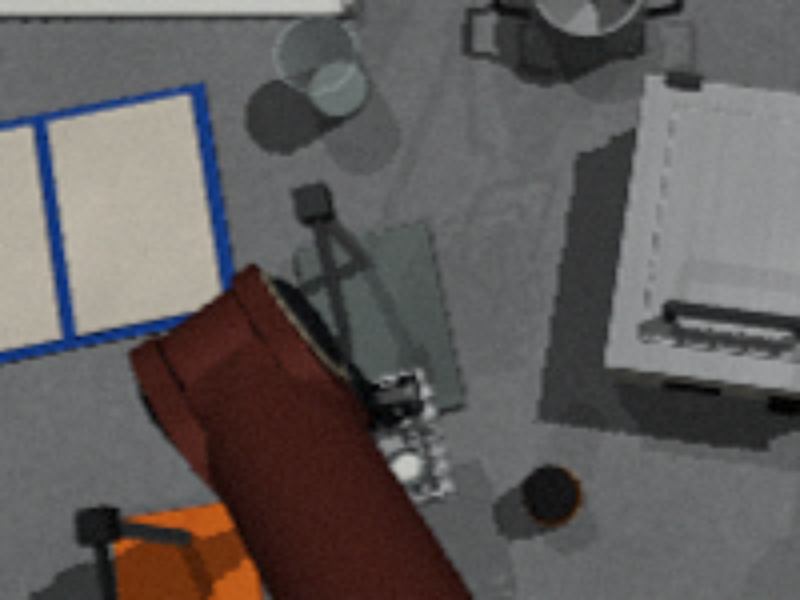

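Run:
```python
from h import *
np.set_printoptions(precision=3,suppress=True)
print(pl("side",(217,147),.252),pl("side",(206.7,139),.252))
u=np.array([np.cos(np.radians(YS)),np.sin(np.radians(YS))])
v=np.array([-u[1],u[0]]);P=SX-.09*u;print(P-.035*v,P+.035*v)
arm.line_to([*(SX-.02*u),.338],.06)
print(arm.read_ft_force())
arm.line_to([*(SX+.004*u),.338],.06)
print(arm.read_ft_force(),arm.read_time())
cv2.imwrite("pics/side5.png",cv2.resize(snapshot("side")[90:240,170:370],None,fx=4,fy=4))
cv2.imwrite("pics/top5.png",cv2.resize(snapshot("top")[140:290,110:310],None,fx=4,fy=4))
```

```text
[0.386 0.258 0.252] [0.368 0.308 0.252]
[0.378 0.242] [0.361 0.31 ]
[ 0.13  -0.816 -2.631]
[ 0.161 -0.155 -2.858] 13.775
```

View pics/side5.png

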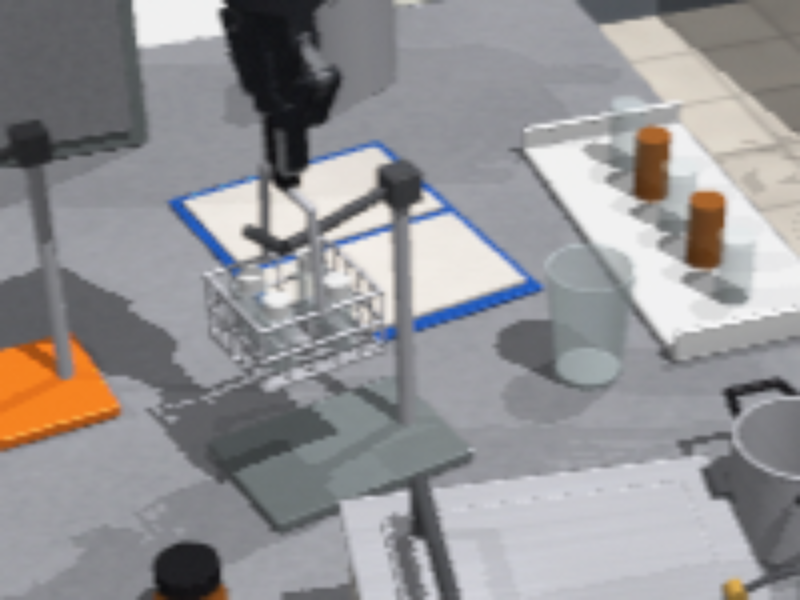

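View pics/top5.png

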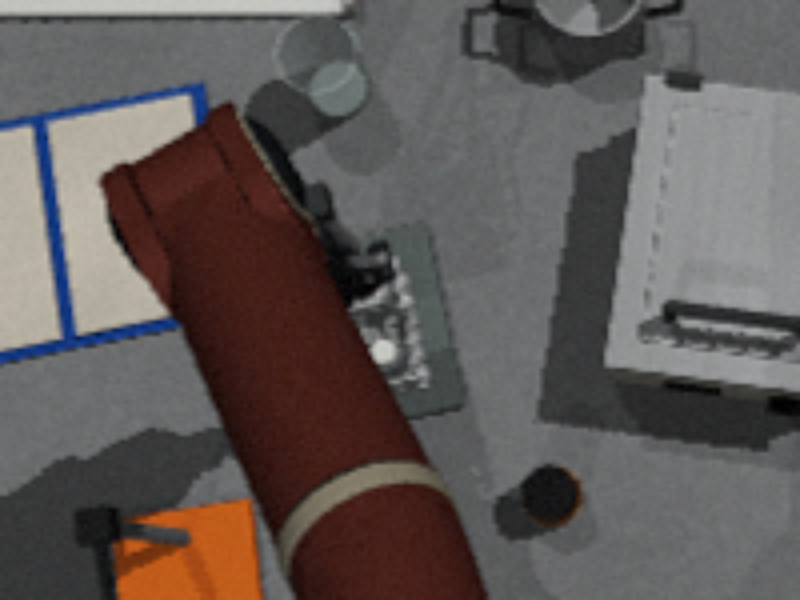

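Run:
```python
from h import *
np.set_printoptions(precision=3,suppress=True)
u=np.array([np.cos(np.radians(YS)),np.sin(np.radians(YS))]);S=SX+.004*u
arm.line_to([*S,.306],.06)
for z in np.arange(.303,.288,-.002):
    arm.line_to([*S,z],.03); f=arm.read_ft_force(); print(z,f)
    if f[2]>1.0: break
print(arm.read_time(),arm.read_tool_pos())
cv2.imwrite("pics/side6.png",cv2.resize(snapshot("side")[90:240,170:370],None,fx=4,fy=4))
```

```text
0.303 [ 0.222 -0.1   -1.54 ]
0.301 [ 0.371 -0.57  -2.227]
0.299 [-0.071  0.451  0.265]
0.297 [-2.228 -1.746  9.309]
15.5583 [0.461 0.299 0.299]
```

View pics/side6.png

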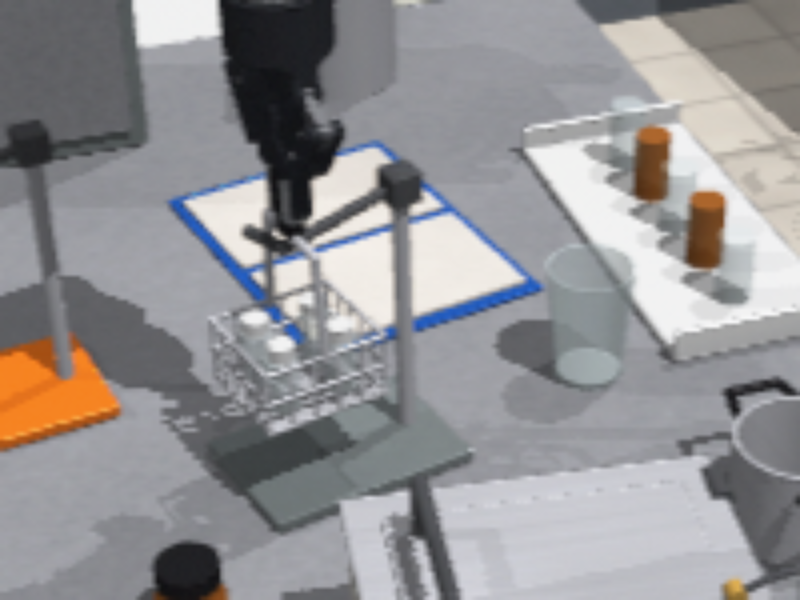

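Run:
```python
from h import *
np.set_printoptions(precision=3,suppress=True)
u=np.array([np.cos(np.radians(YS)),np.sin(np.radians(YS))]);S=SX+.004*u
arm.line_to([*S,.299],.03); print(arm.read_ft_force())
arm.move_gripper(0.45)
arm.pause(.3); print(arm.read_ft_force())
arm.line_to([*S,.385],.12)
arm.pause(.4)
print(arm.read_time(),arm.read_ft_force())
cv2.imwrite("pics/side7.png",cv2.resize(snapshot("side")[90:240,170:370],None,fx=4,fy=4))
```

```text
[-0.304  0.01   1.761]
[ 1.2   -0.033 -0.484]
17.7917 [-0.258  0.4   -0.042]
```

View pics/side7.png

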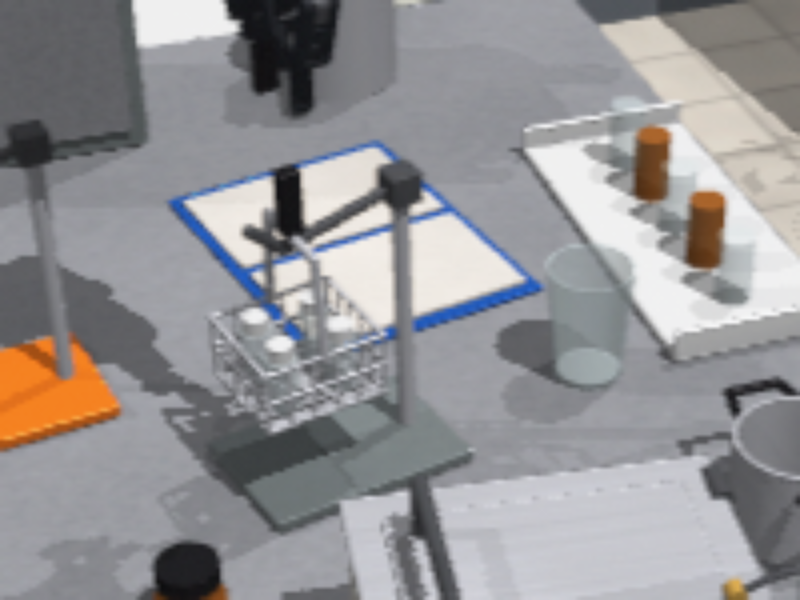

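Run:
```python
from h import *
np.set_printoptions(precision=4,suppress=True)
print("handle top",pl("top",(276,217.2),.169),pl("top",(313.5,221.6),.169))
print("handle side",pl("side",(274.5,210),.169),pl("side",(283,239),.169))
s=cv2.imread("pics/side0.png")
# pin
print("pin",tri((353.5,238),(334,174.5)))
print(arm.read_joint_positions())
for d in(82.3,-97.7):
    for p in[(.469,-.004,.42),(.469,-.004,.223),(.6,-.02,.375)]: print(d,p,arm.ik(list(p),list(down(d))))
```

```text
handle top [0.4722 0.0541 0.169 ] [ 0.4575 -0.0636  0.169 ]
handle side [0.4786 0.0502 0.169 ] [ 0.4643 -0.0606  0.169 ]
pin (array([ 0.6078, -0.131 ,  0.1882]), np.float64(0.005455960036425166))
[-0.6924  0.3863  0.1151  1.5947 -0.0471  1.1636  1.2428]
82.3 (0.469, -0.004, 0.42) [ 0.3685  0.258  -0.5285  1.7156  0.1382  1.2052  2.8121]
82.3 (0.469, -0.004, 0.223) [ 0.0887  0.4575 -0.1781  2.026   0.1266  0.6683  2.8361]
82.3 (0.6, -0.02, 0.375) [ 0.2237  0.5005 -0.373   1.4575  0.1874  1.2187  2.8349]
-97.7 (0.469, -0.004, 0.42) [-0.527   0.2584  0.641   1.7397 -0.1648  1.1978  0.024 ]
-97.7 (0.469, -0.004, 0.223) [-0.4151  0.5012  0.5462  2.0408 -0.3966  0.7024  0.2498]
-97.7 (0.6, -0.02, 0.375) [-0.3773  0.5365  0.6343  1.4782 -0.3267  1.234   0.1637]
```

```bash
cat >> h.py <<'E'
HX=np.array([.468,-.005]); YH=-7.5
hq=list(down(-90+YH)); hu=np.array([np.cos(np.radians(YH)),np.sin(np.radians(YH))])
def hp(a,H=HX,zc=.124+.054):
    r=-.2*np.cos(a)+.045*np.sin(a); xy=H+.2*hu+r*hu
    return [*xy,zc+.2*np.sin(a)+.045*np.cos(a)]
E
python3 - <<'E'
from h import *
np.set_printoptions(precision=4,suppress=True)
p=arm.read_tool_pos()
arm.line_to([p[0],p[1],.43],.2)
arm.movep([*HX,.36],hq)
arm.move_gripper(.7,60)
arm.line_to([*HX,.265],.15)
print(arm.read_joint_positions(),arm.read_time(),arm.read_ft_force())
cv2.imwrite("pics/side8.png",cv2.resize(snapshot("side")[150:300,220:420],None,fx=4,fy=4))
cv2.imwrite("pics/top8.png",cv2.resize(snapshot("top")[140:290,200:400],None,fx=4,fy=4))
E
```

```text
[-0.427   0.4298  0.5522  1.9921 -0.3095  0.8003  0.1714] 20.5333 [-0.4204 -0.0152  0.6408]
```

View pics/side8.png

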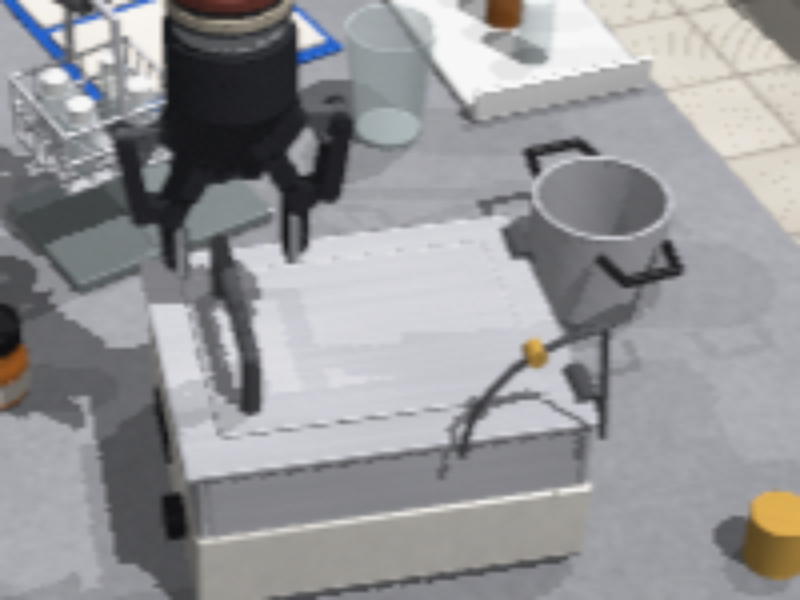

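View pics/top8.png

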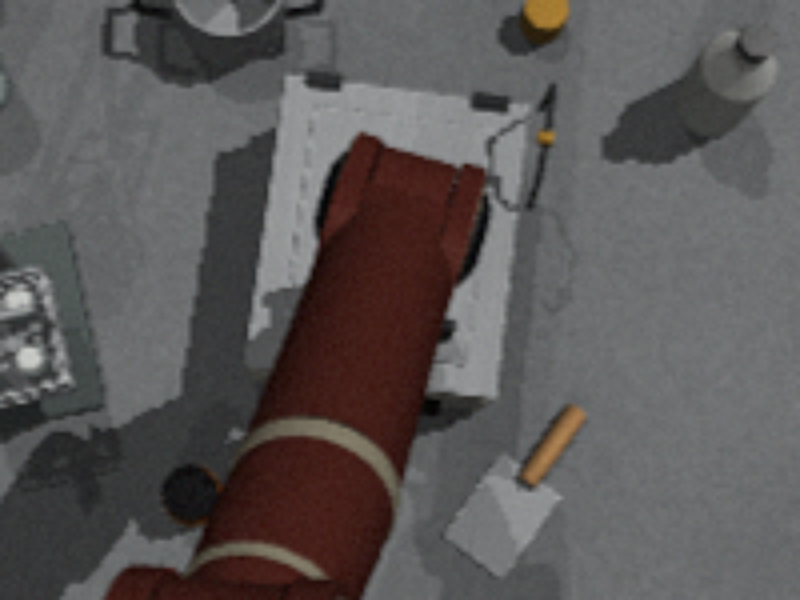

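Run:
```python
from h import *
np.set_printoptions(precision=4,suppress=True)
arm.line_to([*HX,.223],.1)
print(arm.read_ft_force())
arm.move_gripper(0,50)
print(arm.read_opening(),arm.read_ft_force(),arm.read_tool_pos(),arm.read_time())
cv2.imwrite("pics/side9.png",cv2.resize(snapshot("side")[150:300,220:420],None,fx=4,fy=4))
```

```text
[ 0.0143  0.3229 -0.013 ]
0.1189675896044041 [-1.0275  0.5642  3.5242] [ 0.4677 -0.0049  0.2233] 21.7083
```

View pics/side9.png

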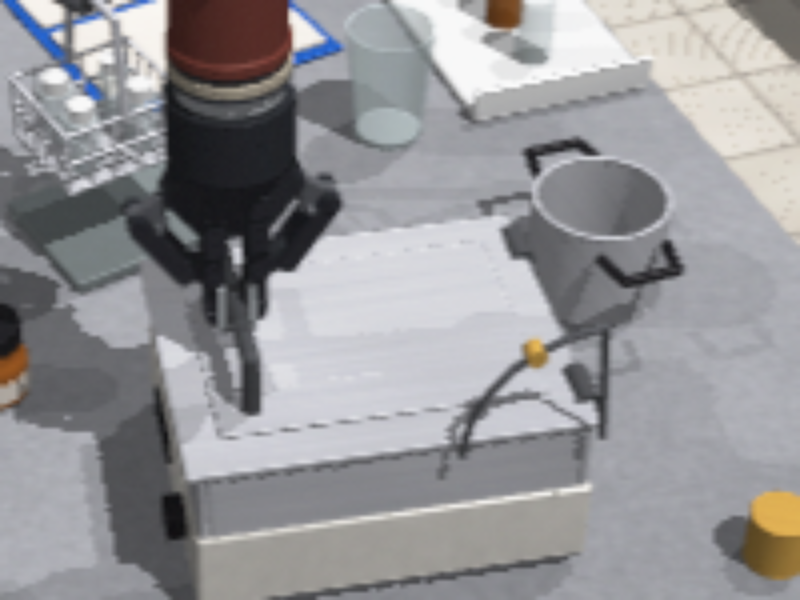

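Run:
```python
from h import *
np.set_printoptions(precision=3,suppress=True)
for a in np.arange(.1,.801,.1):
    arm.line_to(hp(a),.08); print(round(a,2),arm.read_ft_force(),round(arm.read_opening(),3))
print(arm.read_time(),arm.read_tool_pos(),hp(.8))
cv2.imwrite("pics/side10.png",cv2.resize(snapshot("side")[110:290,220:420],None,fx=4,fy=3.33))
```

```text
0.1 [-0.558 -0.215 -2.771] 0.122
0.2 [-2.949  0.336 -3.652] 0.117
0.3 [-4.9    1.103 -1.427] 0.114
0.4 [-8.326  0.489  2.957] 0.119
0.5 [-9.072  1.393  2.279] 0.122
0.6 [-11.704   0.7     7.751] 0.122
0.7 [-13.655   1.636  11.745] 0.113
0.8 [-11.367   2.241  13.596] 0.123
25.025 [ 0.559 -0.018  0.356] [np.float64(0.5601445703557705), np.float64(-0.017131062826454692), np.float64(0.35282302010052696)]
```

View pics/side10.png

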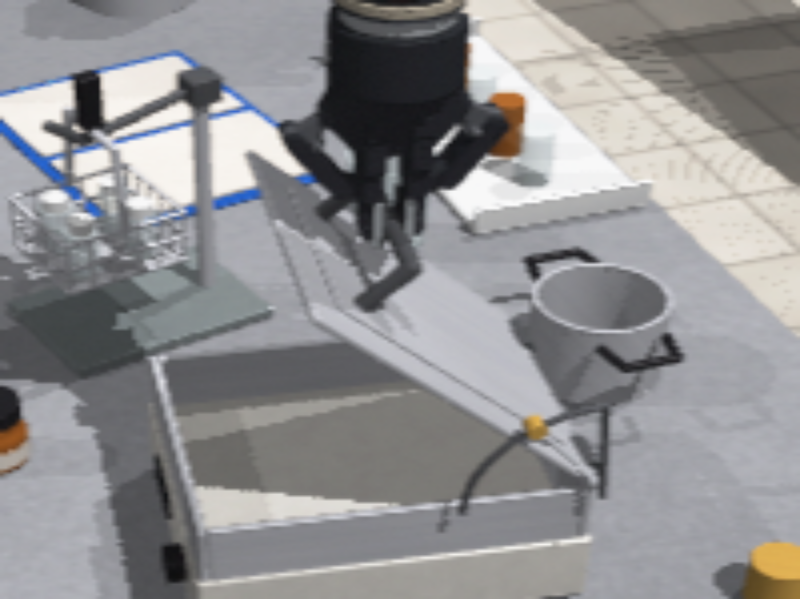

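```bash
cat >> h.py <<'E'
def hp2(a,dr):
    p=np.array(hp(a)); c=np.array([*(HX+.2*hu),.178]); e=(p-c)/np.linalg.norm(p-c); return list(p+dr*e)
def ang():
    p=arm.read_tool_pos(); r=-(p[:2]-HX-.2*hu)@hu; return np.arctan2(p[2]-.178,r)-np.arctan2(.045,.2), np.hypot(p[2]-.178,r)
E
python3 - <<'E'
from h import *
np.set_printoptions(precision=3,suppress=True)
for a,dr in((.8,.0035),(.87,.0038),(.94,.0041),(1.0,.0043)):
    arm.line_to(hp2(a,dr),.05); print(round(a,2),arm.read_ft_force(),ang(),round(arm.read_opening(),3))
print(arm.read_time())
cv2.imwrite("pics/side11.png",cv2.resize(snapshot("side")[110:290,220:420],None,fx=4,fy=3.33))
E
```

```text
0.8 [-2.675 -2.105 -0.232] (np.float64(0.8024635704882583), np.float64(0.2086978485992309)) 0.114
0.87 [-4.678 -2.337  1.536] (np.float64(0.8722760469827333), np.float64(0.20908855494826165)) 0.118
0.94 [-3.871 -4.295  4.096] (np.float64(0.9399555619631101), np.float64(0.20950763583902074)) 0.121
1.0 [-4.171 -4.724  5.034] (np.float64(1.0010326799330231), np.float64(0.20994031814188358)) 0.118
26.6083
```

View pics/side11.png

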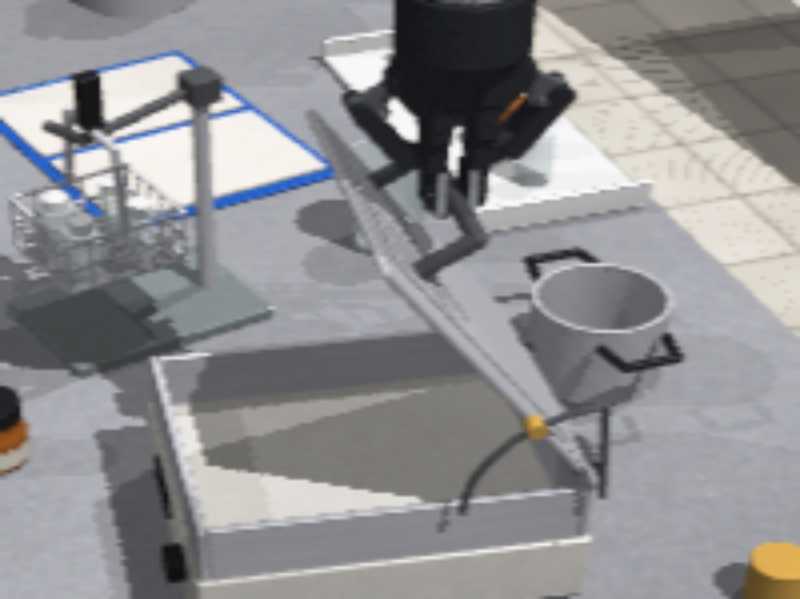

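Run:
```python
from h import *
n=np.array([-hu[1],hu[0]]); Hc=HX+.2*hu
for px in((283,239),(220+413/4,110+264/3.333),(220+481/4,110+237/3.333)):
    o,d=ray("side",px); t=(( Hc-.053*n-o[:2])@n)/(d[:2]@n); X=o+t*d
    r=-(X[:2]-Hc)@hu; z=X[2]-.124; print(X,np.hypot(r,z),np.arctan2(z,r)-.2213)
```

```text
[ 0.46508769 -0.05807392  0.16662719] 0.20054262660591438 -0.007106687743684004
[ 0.55663009 -0.07012571  0.29723867] 0.20186705189823975 0.8104176887521872
[ 0.59430819 -0.07508612  0.313674  ] 0.20070570436395416 1.0164029907405736
```

Run:
```python
from h import *
np.set_printoptions(precision=3,suppress=True)
for a,dr in((1.05,.0052),(1.11,.0058)):
    arm.line_to(hp2(a,dr),.05); print(round(a,2),arm.read_ft_force(),ang(),round(arm.read_opening(),3))
arm.pause(.3); print(arm.read_ft_force(),arm.read_time())
cv2.imwrite("pics/side12.png",cv2.resize(snapshot("side")[110:290,220:420],None,fx=4,fy=3.33))
```

```text
1.05 [-2.371 -5.705  3.035] (np.float64(1.0506050257837094), np.float64(0.21034606748237178)) 0.121
1.11 [-2.739 -4.453  2.674] (np.float64(1.1110059415783604), np.float64(0.2107614956761245)) 0.116
[-1.451 -4.846  1.457] 27.7167
```

View pics/side12.png

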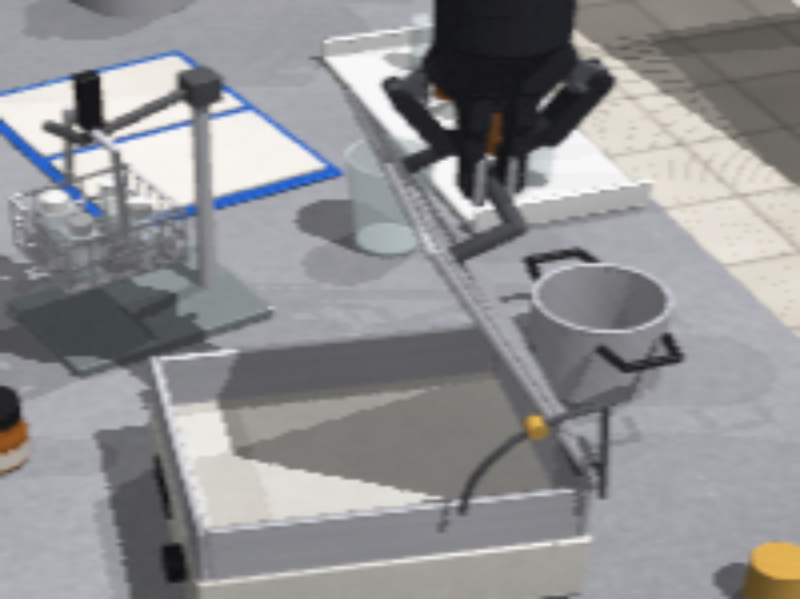

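Run:
```python
from h import *
np.set_printoptions(precision=3,suppress=True)
def est(px):
    n=np.array([-hu[1],hu[0]]); Hc=HX+.2*hu
    o,d=ray("side",px); t=(( Hc-.053*n-o[:2])@n)/(d[:2]@n); X=o+t*d
    r=-(X[:2]-Hc)@hu; z=X[2]-.124; return np.hypot(r,z),np.arctan2(z,r)-.2213
print(est((220+518/4,110+226/3.333)))
for a,dr in((1.05,.0052),(1.0,.0048),(.94,.0043),(.88,.004)):
    arm.line_to(hp2(a,dr),.05); print(round(a,2),arm.read_ft_force(),ang(),round(arm.read_opening(),3))
arm.pause(.5); print(arm.read_ft_force(),ang(),arm.read_dq(),arm.read_time())
cv2.imwrite("pics/side13.png",cv2.resize(snapshot("side")[110:290,220:420],None,fx=4,fy=3.33))
cv2.imwrite("pics/top13.png",snapshot("top"))
```

```text
(np.float64(0.2006483023525467), np.float64(1.1239732489583154))
1.05 [-1.723 -4.347  3.348] (np.float64(1.051039722300466), np.float64(0.2106862866933799)) 0.122
1.0 [-1.326 -4.807  3.677] (np.float64(1.0048326646868155), np.float64(0.21060129780860726)) 0.112
0.94 [-1.888 -4.909  4.925] (np.float64(0.9431731748864651), np.float64(0.21013383880716272)) 0.113
0.88 [-2.604 -4.762  5.601] (np.float64(0.8811659819003939), np.float64(0.20963871642968604)) 0.117
[-3.598 -4.141  4.301] (np.float64(0.8818089369375677), np.float64(0.20963291206993212)) [-0.    -0.    -0.001  0.001  0.002 -0.    -0.001] 29.825
```

View pics/side13.png

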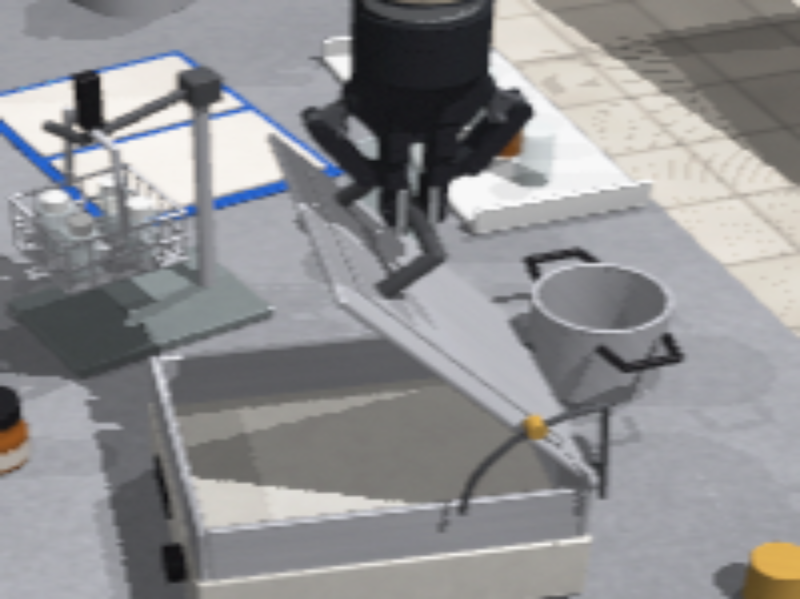

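View pics/top13.png

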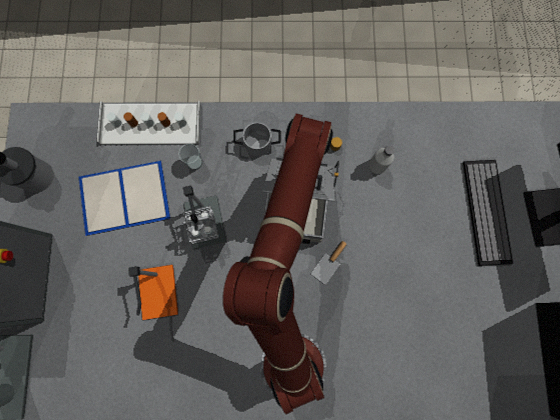

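Run:
```python
from h import *
n=np.array([-hu[1],hu[0]]); Hc=HX+.2*hu
for px in((220+438/4,110+252/3.333),(220+441/4,110+257/3.333)):
    o,d=ray("side",px); t=(( Hc-.053*n-o[:2])@n)/(d[:2]@n); X=o+t*d
    r=-(X[:2]-Hc)@hu; z=X[2]-.124; print(np.hypot(r,z),np.arctan2(z,r)-.2213)
print(arm.read_time(),arm.read_opening(),arm.read_ft_force())
```

```text
0.20200555301991638 0.8894075574501501
0.1972453178351169 0.8882658522609128
29.925 0.11967188268748559 [-4.02603952 -5.66692532  4.6822947 ]
```

Run:
```python
from station import ticket
print(ticket.finish_job())
```

```text
the job is handed in; nothing more can be done
None
```

The basket is hanging on the grey stand's hook, let go. I handed the job in with the gripper holding the bath lid still, just below its balance point. No verdict was reported. The robot's clock read about 30 s when I handed in, against the 67 s limit.

**Basket:** I lifted it over the bath and passed the hook's tip through the loop. It touched down in the valley within about 1 mm of the expected height, and I let go with the lid still shut. The last pictures show it hanging upright and unmoved.

**Lid:** I raised it to about 1.11 rad and held it there for 0.3 s, then eased it back. The angle readings come from the tool position and from the handle in the side picture:

| Point | Tool position (rad) | Picture (rad) |
|---|---|---|
| Highest | 1.11 | 1.12 |
| Final hold | 0.88 | 0.89 |

At the final hold the arm's joint speeds were about zero and the grip was still closed on the bar.

**Disagreements:**
- On the way up, the radial force on the tool reached about 18 N. The tool's path turned out to be 3 to 5 mm outside the arc I had calculated, probably because the bar slipped a little in the pads. I widened the path, which brought the force down to about 5–8 N.
- The two cameras disagreed by 3 to 7 mm on some points, which is small against the judged limits.

**Other things on the bench:** none looked moved in the final pictures, though I did not measure them. The arm hid part of the top view.

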